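# Tip the spare battery out of its organiser bin

### The job

Find the organiser bin that holds the battery, lift it straight up out of the frame by its pull tab, keeping it level until it is clear, and then tip it over the square metal parts tray so that the battery rolls out into the tray. Finally set the empty bin down upright on the bare worktop, and leave the other bin in its place.

Things in the scene. Friction and masses are not known exactly. Their poses are not given: they have to be found in the camera images.
- bin: Grey plastic scoop bin with the battery: 96 mm long (x), 66 wide (y), walls 42 high, about 100 g, in a cell of the frame. Origin: centre of its underside, z up. Pull tab on the back (+x) wall: 10 mm thick (x), 30 wide (y), centred at x +43, y 0, free from z 42 to its top at z 78; pinch it front to back from above. Inside, a 25 degree ramp rises to the low front lip at x -48, z 34.
- other_bin: The other bin, same shape and axes, 73 mm beside the first; holds a 12 x 45 mm steel dowel pin; stays put. Either bin may be in either cell of the fixed grey organiser frame: 107 x 150 mm, walls 36 mm high, cell floors 6 mm above the worktop, cells with 1.5 mm play round each bin.
- battery_mid (a point): Middle of the battery: green and white, 50 mm long, 17 mm across, lying along the bin's y in the flat pocket at the bin's back (x +20 to +45 mm). It rolls easily and leaves over the front (-x) lip when the bin is tipped front down by 40 to 50 degrees or more.
- tray: Fixed square metal tray with black rubber mat, 160 x 160 mm outside, walls 30 mm high, 4 mm thick, mat 8 mm above the worktop. Origin: centre of its underside; x, y along its sides, z up. It stands left or right of the organiser; the worktop between them, about y = 0 at x = 0.48 m, is free, at least 110 mm wide.
Things that resemble listed ones, but are neither listed nor needed, are in the scene too. Leave any turquoise look-alike of the bin alone.

How it is judged:
By the outcome, as a careful person would: the job done as asked, in the order asked, and still so for the second after the job is handed in, with the robot touching nothing.
It also fails if it takes over 46 s, if anything falls off the work surface, if the arm or the gripper's body presses on something with over 40 N, if the wrist force passes 120 N, or if a joint passes its speed limit or range.

### The arm

A 7-joint arm with a two-finger parallel gripper is mounted at the origin on a cart in front of the work surface, level with it; the furniture and walls round the work are solid. World frame = base frame: x ahead of the robot, y to its left, z up, the work surface at z = 0. Lengths are in m, angles in rad, forces in N, time in s.
With the tool pointing down it reaches from about 0.4 to 0.85 m from the base axis. Payload 10.4 kg.
Tool frame: the origin (TCP) lies at the very end of the fingers, on their centre line; the grasp point (between the pads) lies 19 mm behind it; y points along the fingers, x is the direction in which the jaws open and shut, and the axes are right-handed (so a half turn about y gives the same grasp; the last joint's range is limited). The gripper opens to 87 mm and grips with 3 to 60 N. Pads are 19 mm wide; open, the fingers measure 117 mm over their backs; the gripper's body (75 mm by 190 mm) begins 51 mm behind the grasp point.
Start: joints at [-1.216, 0.332, -0.065, 1.46, 0.022, 1.35, -0.088], TCP at [0.231, 0.581, 0.223] pointing down, gripper open.
Joint ranges: [-2.6, 2.6], [-0.5, 2.12], [-1.47, 1.34], [0.16, 2.42], [-1.27, 4.41], [0.06, 2.06], [-2.6, 2.6]. Speed limits (rad/s): [2.22, 2.22, 2.79, 2.79, 3.14, 3.14, 3.14].

### API

Orientations are given as a unit quaternion [x, y, z, w].
In Python, from bench import readout, vision, r gives the robot as it stands.
- The arm moves only by the tool arm_command, never from a script. Its argument "targets" is a list that holds one entry, the list of rows, each a list of 6 numbers: the shift along the tool's x, y, z in m, then the turn, a rotation vector about the tool's x, y, z in degrees. A call has 1 to 12 rows; each row shifts and turns the commanded pose from where the row before left it, along the tool's axes as they then stand; what a row does not reach is not made up. A row lasts 1/12 s, in which the tool goes at most 41.7 mm and 7.16 degrees, less where a joint would pass 70% of its speed; a pose out of reach is approached as far as the arm can. A call is refused whole if a number of a shift passes 0.0417 or a number of a turn 7.16, either way. A call with a gripper value outside its range is refused whole. "hand" is the opening, from 0 (shut) to 1 (fully open), set as the call begins (left out, the last holds). The fingers move at their own pace and stop on an object; "grip_force" is the grip in N (left out, the last holds). Time passes only in rows, so rows that do not move let the fingers close. It gives the time, the measured TCP pose, the force and the opening at its end, in the units of the state.
- readout.read_state(): the state, without advancing time (a new reading comes with each control period).
- vision.camera(name): name is "side" or "top" or "wrist"; returns a dict with "pixels" (400x640x3 uint8, blue, green, red), "fovy" (degrees; the focal length in pixels is half the picture's height over the tangent of half this angle, whatever the lens; pixels are square), "cx", "cy" (the principal point, pixels), "R" (3x3) and "t" (3): a world point X has camera coordinates R X + t; the wrist camera has in their place "mount" (4x4, takes a point from camera to tool coordinates, whose origin is the TCP and whose axes are the tool frame's). Camera axes: x right, y down, z forward; pixel columns grow to the right and rows downward; lengths in m; the calibration is good to about 2 mm. A picture is of the moment at which its call begins: read the wrist's pose just before it. There is no depth.
- r.close_job(): hands the job in, once; it reports no verdict.
The state is a dict: "time": time; "joint_positions": joint angles; "joint_vel": joint speeds; "joint_torque": joint torques, N m; "ee_pos": TCP position; "eef_rot": TCP orientation; "ft_force": force on the tool from outside, world axes, zero at the start; "torque": the same for the moment, N m; "width": finger opening in m.
Only numpy, scipy, OpenCV 4.12 (cv2) and the standard library are available. Lean on these libraries where they do the work, as an engineer would, in place of code of your own. Each camera call takes 0.05 s, during which the arm holds its last target.

## Working session

There is one attempt and no reset: what is moved stays moved. The work goes in short steps, Python scripts to look and compute and a tool call to move; the robot and the scene stay as the last step left them, time stands still between calls to the robot, and variables do not carry over. Pictures are saved under pics/ and viewed, and the job is handed in when it is done.

Besides the shell and the picture viewer there is one more tool, called after ">>>" by a JSON object that holds its "method" and its "body". arm_command: Moves the arm, as the interface text tells. Its arguments: {"type":"object","properties":{"targets":{"type":"array","items":{"type":"array","items":{"type":"array","items":{"type":"number"}}}},"hand":{"type":"number"},"grip_force":{"type":"number"}},"required":["targets"]}

```bash
ls; mkdir -p pics
python3 - <<'E'
from bench import readout, vision, r
import cv2,numpy as np
s=readout.read_state()
print(s)
for n in ["side","top","wrist"]:
    c=vision.camera(n); cv2.imwrite(f"pics/{n}0.png",c["pixels"])
    np.savez(f"{n}0.npz",**c)
    print(n,{k:np.round(v,4) for k,v in c.items() if k!="pixels"})
E
```

```text
pics
{'time': 0.0, 'joint_positions': array([-1.21562584,  0.3328596 , -0.06468542,  1.46095998,  0.02163378,
        1.34993574, -0.088495  ]), 'joint_vel': array([-0.00050545,  0.00077975, -0.00039668, -0.00119264, -0.00016874,
        0.00158591,  0.00026257]), 'joint_torque': array([-1.11125823e-04, -6.23265767e+01,  2.47087033e-02, -3.89893591e+01,
       -6.12807018e-02,  4.00554284e-02,  1.67671706e-04]), 'ee_pos': array([0.23040632, 0.58054145, 0.22175269]), 'eef_rot': array([ 0.58530712,  0.39682456, -0.39763702, -0.58466285]), 'ft_force': array([-0.51991391,  0.17944667, -0.76108781]), 'torque': array([ 0.01045829, -0.0526209 , -0.07914213]), 'width': 0.08691146905147672}
side {'fovy': np.float64(49.2474), 'cx': np.float64(318.2345), 'cy': np.float64(198.5134), 'R': array([[ 0.8341, -0.5512, -0.0212],
       [-0.3828, -0.5508, -0.7417],
       [ 0.3971,  0.6268, -0.6704]]), 't': array([-0.4045,  0.2181,  0.9199])}
top {'fovy': np.float64(50.2109), 'cx': np.float64(330.0858), 'cy': np.float64(193.1729), 'R': array([[-0.0142, -0.9998,  0.0155],
       [-0.9967,  0.013 , -0.0798],
       [ 0.0796, -0.0166, -0.9967]]), 't': array([-0.0077,  0.4497,  0.8759])}
wrist {'fovy': np.float64(60.1168), 'cx': np.float64(316.1336), 'cy': np.float64(201.4718), 'mount': array([[ 1.000e+00, -1.100e-03,  1.000e-04,  0.000e+00],
       [-5.000e-04, -2.945e-01,  9.556e-01, -1.633e-01],
       [-1.000e-03, -9.556e-01, -2.945e-01,  8.180e-02],
       [ 0.000e+00,  0.000e+00,  0.000e+00,  1.000e+00]])}
```

View pics/top0.png

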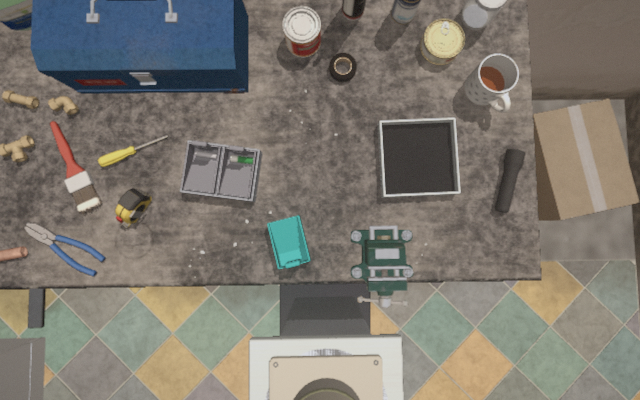

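View pics/side0.png

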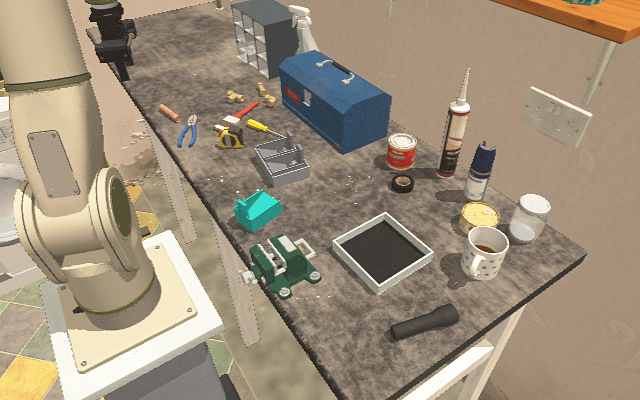

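View pics/wrist0.png

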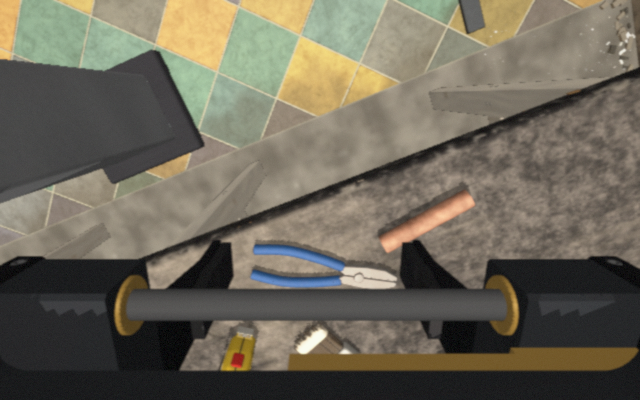

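Run:
```python
import cv2
a=cv2.imread("pics/top0.png")[130:210,170:270]; cv2.imwrite("pics/topz.png",cv2.resize(a,None,fx=7,fy=7,interpolation=cv2.INTER_CUBIC))
a=cv2.imread("pics/side0.png")[125:195,240:325]; cv2.imwrite("pics/sidez.png",cv2.resize(a,None,fx=8,fy=8,interpolation=cv2.INTER_CUBIC))
a=cv2.imread("pics/top0.png")[105:205,365:470]; cv2.imwrite("pics/trayz.png",cv2.resize(a,None,fx=5,fy=5,interpolation=cv2.INTER_CUBIC))
```

```text
(no output)
```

View pics/topz.png

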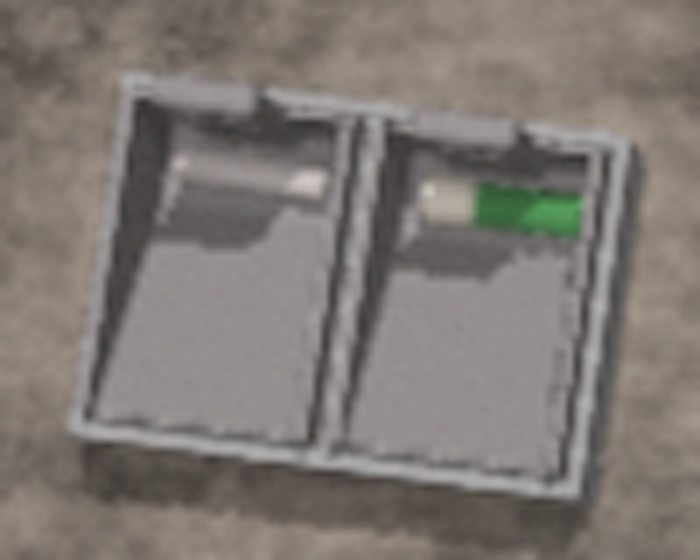

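View pics/sidez.png

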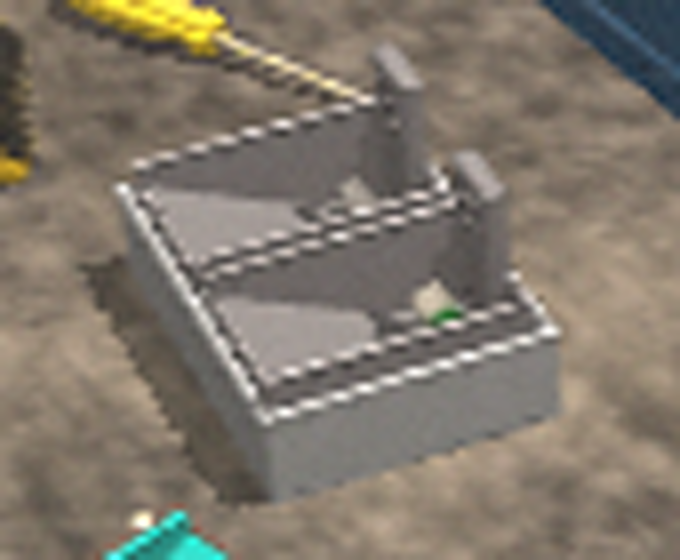

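View pics/trayz.png

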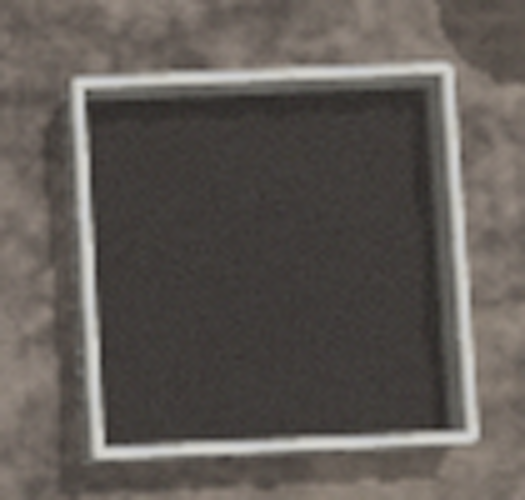

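```bash
cat > h.py <<'E'
import numpy as np
def ray(c,uv):
    f=200/np.tan(np.radians(c["fovy"])/2)
    d=np.array([(uv[0]-c["cx"])/f,(uv[1]-c["cy"])/f,1.])
    R=c["R"];return -R.T@c["t"], R.T@d
def atz(c,uv,z):
    o,d=ray(c,uv); return o+d*(z-o[2])/d[2]
def proj(c,X):
    f=200/np.tan(np.radians(c["fovy"])/2)
    p=c["R"]@X+c["t"]; return np.array([c["cx"]+f*p[0]/p[2],c["cy"]+f*p[1]/p[2]])
def un(off,f,p): return [off[i]+(p[i]+.5)/f-.5 for i in range(2)]
E
python3 - <<'E'
from h import *
T=dict(np.load("top0.npz"));S=dict(np.load("side0.npz"))
fr=[atz(T,un((170,130),7,p),.036) for p in [(123,73),(636,143),(580,500),(70,437)]]
print(np.round(fr,4)); fr=np.array(fr)
print("center",fr.mean(0),[np.linalg.norm(fr[i]-fr[i-1]) for i in range(4)])
d=(fr[0]-fr[1]+fr[3]-fr[2]); yaw=np.arctan2(-d[0],d[1]);print("yaw from y",np.degrees(yaw))
d=(fr[0]-fr[3]+fr[1]-fr[2]); print("yaw from x",np.degrees(np.arctan2(d[1],d[0])))
for p in [(412,115),(523,122),(520,148),(410,138)]: print("tab",atz(T,un((170,130),7,p),.084))
for p in [(453,155),(475,150),(508,188),(486,196)]: print("tabS",atz(S,un((240,125),8,p),.084))
fs=[atz(S,un((240,125),8,p),.036) for p in [(118,188),(265,420),(560,328)]];print("frS",np.round(fs,4))
tr=np.array([atz(T,un((365,105),5,p),.030) for p in [(71,78),(454,62),(480,441),(95,460)]])
print(np.round(tr,4),tr.mean(0),[np.linalg.norm(tr[i]-tr[i-1]) for i in range(4)])
E
```

```text
[[0.5619 0.2796 0.036 ]
 [0.5393 0.1289 0.036 ]
 [0.4341 0.1454 0.036 ]
 [0.4545 0.2937 0.036 ]]
center [0.49745159 0.21190284 0.036     ] [np.float64(0.10831919014288918), np.float64(0.1523761859307668), np.float64(0.10648154814078002), np.float64(0.1496991619988285)]
yaw from y -8.174131617082226
yaw from x -8.159572748659276
tab [0.53906545 0.18410479 0.084     ]
tab [0.53674451 0.15328896 0.084     ]
tab [0.52942955 0.15410867 0.084     ]
tab [0.53259299 0.18462891 0.084     ]
tabS [0.53488152 0.18129767 0.084     ]
tabS [0.54257158 0.17948708 0.084     ]
tabS [0.54003865 0.15415305 0.084     ]
tabS [0.53155688 0.15451428 0.084     ]
frS [[0.4585 0.2938 0.036 ]
 [0.4377 0.147  0.036 ]
 [0.5451 0.1326 0.036 ]]
[[ 0.6008 -0.118   0.03  ]
 [ 0.606  -0.2798  0.03  ]
 [ 0.4458 -0.2846  0.03  ]
 [ 0.44   -0.1242  0.03  ]] [ 0.52317768 -0.20166846  0.03      ] [np.float64(0.16094437519087998), np.float64(0.16184022890643465), np.float64(0.16027944537089778), np.float64(0.1604660204244585)]
```

```bash
cat > st.py <<'E'
from bench import readout
from h import *
from scipy.spatial.transform import Rotation as Ro
def st():
    s=readout.read_state(); R=Ro.from_quat(s["eef_rot"]).as_matrix()
    print("t",round(s["time"],2),"p",np.round(s["ee_pos"],4),"F",np.round(s["ft_force"],1),"w",round(s["width"],4),"j",np.round(s["joint_positions"],2))
    return s["ee_pos"],R
def go(p,yaw,tilt=0,flip=1):
    # bin-aligned tool: x=flip*binx, y=down, at yaw deg, front-down tilt deg
    c,R=st()
    B=Ro.from_euler('z',yaw,degrees=True)*Ro.from_euler('y',-tilt,degrees=True)
    b=B.as_matrix(); G=np.stack([flip*b[:,0],-b[:,2],flip*b[:,1]],1)
    G[:,2]=np.cross(G[:,0],G[:,1])
    print("shift tool mm",np.round(R.T@(np.array(p)-c)*1e3,1),"dworld",np.round(np.array(p)-c,4))
    rv=np.degrees(Ro.from_matrix(R.T@G).as_rotvec());print("rotvec deg",np.round(rv,2))
    print("R\n",np.round(R,3))
E
python3 - <<'E'
from st import *
for f in (1,-1): go((.5355,.169,.12),-8.15,0,f)
T=dict(np.load("top0.npz"))
for p in [(78,92),(245,92)]: print("toolbox",atz(T,p,0),atz(T,p,.12))
for p in [(269,224),(300,216),(308,262),(280,268)]: print("turq",atz(T,p,.04),atz(T,p,0))
for p in [(355,230),(410,230)]: print("vise",atz(T,p,.0),atz(T,p,.08))
E
```

```text
t 0.15 p [0.2304 0.5806 0.2219] F [-0.5  0.3  0.2] w 0.0868 j [-1.22  0.33 -0.06  1.46  0.02  1.35 -0.09]
shift tool mm [-270.   102.3 -435.4] dworld [ 0.3051 -0.4116 -0.1019]
rotvec deg [ 4.00e-02  7.65e+01 -5.00e-02]
R
 [[ 0.369 -0.    -0.929]
 [ 0.929 -0.001  0.369]
 [-0.001 -1.    -0.   ]]
t 0.15 p [0.2304 0.5806 0.2219] F [-0.5  0.3  0.2] w 0.0868 j [-1.22  0.33 -0.06  1.46  0.02  1.35 -0.09]
shift tool mm [-270.   102.3 -435.4] dworld [ 0.3051 -0.4116 -0.1019]
rotvec deg [-5.000e-02 -1.035e+02 -5.000e-02]
R
 [[ 0.369 -0.    -0.929]
 [ 0.929 -0.001  0.369]
 [-0.001 -1.    -0.   ]]
toolbox [0.67701206 0.52669737 0.        ] [0.6375909  0.45729084 0.12      ]
toolbox [0.67369152 0.167464   0.        ] [0.63470873 0.14548325 0.12      ]
turq [0.38672199 0.11121305 0.04      ] [0.38710458 0.11628789 0.        ]
turq [0.40204647 0.04832517 0.04      ] [0.40313448 0.05050514 0.        ]
turq [0.30924118 0.03302163 0.04      ] [0.30605716 0.03449715 0.        ]
turq [0.29816438 0.08939567 0.04      ] [0.29447047 0.09346621 0.        ]
vise [ 0.37182016 -0.06592255  0.        ] [ 0.37240022 -0.06003536  0.08      ]
vise [ 0.3701405  -0.18307057  0.        ] [ 0.37086838 -0.16687283  0.08      ]
```

>>> {"method": "arm_command", "body": {"targets": [[[-0.017, 0.0044, -0.0272, 0, 0, 0], [-0.017, 0.0044, -0.0272, 0, 0, 0], [-0.017, 0.0044, -0.0272, 0, 0, 0], [-0.017, 0.0044, -0.0272, 0, 0, 0], [-0.017, 0.0044, -0.0272, 0, 0, 0], [-0.017, 0.0044, -0.0272, 0, 0, 0], [-0.017, 0.0044, -0.0272, 0, 0, 0], [-0.017, 0.0044, -0.0272, 0, 0, 0], [-0.017, 0.0044, -0.0272, 0, 0, 0], [-0.017, 0.0044, -0.0272, 0, 0, 0], [-0.017, 0.0044, -0.0272, 0, 0, 0], [-0.017, 0.0044, -0.0272, 0, 0, 0]]], "hand": 0.6}}

```text
time: 1.15
ee_pos: [0.4593, 0.2695, 0.1695]
eef_rot: [-0.585, -0.397, 0.397, 0.585]
ft_force: [1.1, 0.4, 0.0]
width: 0.0524
```

>>> {"method": "arm_command", "body": {"targets": [[[-0.017, 0.0, -0.0272, 0, 0, 0], [-0.017, 0.0, -0.0272, 0, 0, 0], [-0.017, 0.0, -0.0272, 0, 0, 0], [-0.015, 0.0, -0.0272, 0, 0, 0], [0, 0, 0, 0, 6, 0], [0, 0, 0, 0, 6, 0], [0, 0, 0, 0, 6, 0], [0, 0, 0, 0, 6, 0], [0, 0, 0, 0, 6, 0], [0, 0, 0, 0, 6, 0], [0, 0, 0, 0, 6, 0], [0, 0, 0, 0, 6, 0]]]}}

```text
time: 2.15
ee_pos: [0.5353, 0.1694, 0.1695]
eef_rot: [0.696, 0.123, -0.123, -0.696]
ft_force: [-1.0, -0.3, -0.0]
width: 0.0521
```

>>> {"method": "arm_command", "body": {"targets": [[[0, 0, 0, 0, 6, 0], [0, 0, 0, 0, 6, 0], [0, 0, 0, 0, 6, 0], [0, 0, 0, 0, 6, 0], [0, 0, 0, 0, 4.5, 0], [0, 0, 0, 0, 0, 0], [0, 0, 0, 0, 0, 0], [0, 0, 0, 0, 0, 0]]]}}

```text
time: 2.82
ee_pos: [0.5353, 0.1695, 0.1696]
eef_rot: [0.705, -0.049, 0.049, -0.705]
ft_force: [-1.0, -0.2, -0.3]
width: 0.052
```

Run:
```python
from st import *
from bench import vision
import cv2
go((.5355,.169,.048),-8.15)
p,R=st()
c=vision.camera("wrist"); cv2.imwrite("pics/wrist1.png",c["pixels"])
np.savez("wrist1.npz",p=p,Rt=R,**c)
c=vision.camera("side"); cv2.imwrite("pics/side1.png",c["pixels"]);np.savez("side1.npz",**c)
```

```text
t 2.82 p [0.5353 0.1695 0.1696] F [-1.  -0.2 -0.3] w 0.052 j [-0.74  0.23  0.41  1.72 -0.1   1.21 -0.44]
shift tool mm [  0.3 121.6  -0.5] dworld [ 0.0002 -0.0005 -0.1216]
rotvec deg [ 0.    0.17 -0.01]
R
 [[ 0.99  -0.     0.139]
 [-0.139 -0.     0.99 ]
 [-0.    -1.    -0.   ]]
t 2.82 p [0.5353 0.1695 0.1696] F [-1.  -0.2 -0.3] w 0.052 j [-0.74  0.23  0.41  1.72 -0.1   1.21 -0.44]
```

View pics/wrist1.png

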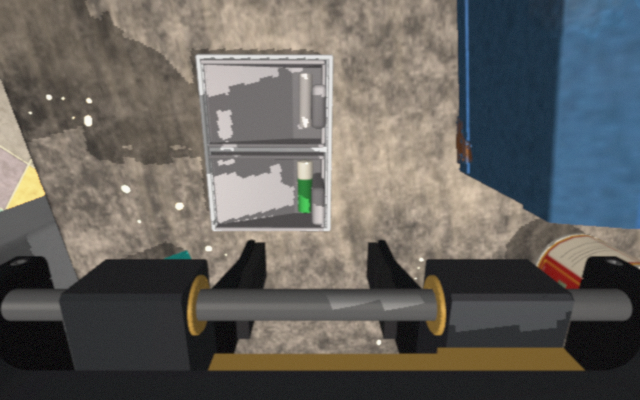

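View pics/side1.png

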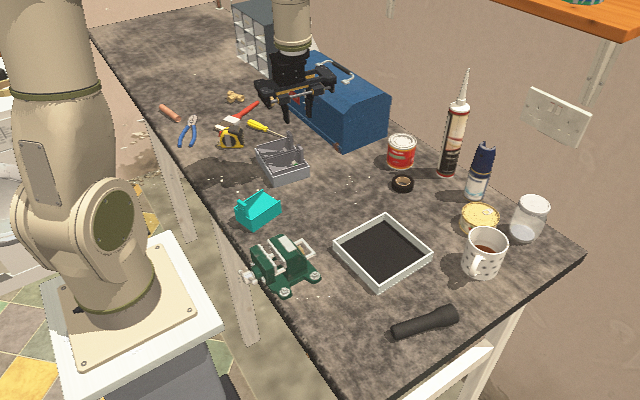

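Run:
```python
from h import *
import cv2
d=dict(np.load("wrist1.npz"))
M=d["mount"];Rt=d["Rt"];p=d["p"]
Rc=Rt@M[:3,:3];tc=Rt@M[:3,3]+p
d["R"]=Rc.T;d["t"]=-Rc.T@tc
a=d["pixels"][150:240,290:340];cv2.imwrite("pics/w1z.png",cv2.resize(a,None,fx=6,fy=6,interpolation=cv2.INTER_CUBIC))
np.savez("wrist1c.npz",**d)
for z in (.084,): print(proj(d,np.array([.5355,.169,z])))
```

```text
[317.27128903 208.06173822]
```

View pics/w1z.png

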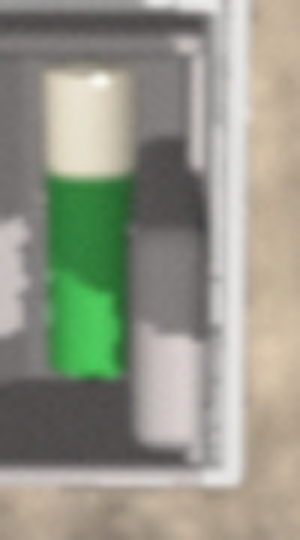

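>>> {"method": "arm_command", "body": {"targets": [[[0.0005, 0.012, 0, 0, 0.15, 0], [0, 0.012, 0, 0, 0, 0], [0, 0.012, 0, 0, 0, 0], [0, 0.012, 0, 0, 0, 0], [0, 0.012, 0, 0, 0, 0], [0, 0.012, 0, 0, 0, 0], [0, 0.012, 0, 0, 0, 0], [0, 0.012, 0, 0, 0, 0], [0, 0.012, 0, 0, 0, 0], [0, 0.012, 0, 0, 0, 0], [0, 0.003, 0, 0, 0, 0], [0, 0, 0, 0, 0, 0]]]}}

```text
time: 3.92
ee_pos: [0.5353, 0.1691, 0.0456]
eef_rot: [0.706, -0.052, 0.051, -0.705]
ft_force: [0.3, 0.6, -0.3]
width: 0.0522
```

>>> {"method": "arm_command", "body": {"targets": [[[0, 0, 0, 0, 0, 0], [0, 0, 0, 0, 0, 0], [0, 0, 0, 0, 0, 0], [0, 0, 0, 0, 0, 0], [0, 0, 0, 0, 0, 0], [0, 0, 0, 0, 0, 0], [0, 0, 0, 0, 0, 0], [0, 0, 0, 0, 0, 0], [0, 0, 0, 0, 0, 0]]], "hand": 0, "grip_force": 30}}

```text
time: 4.67
ee_pos: [0.536, 0.1695, 0.0468]
eef_rot: [-0.705, 0.051, -0.051, 0.705]
ft_force: [0.9, 1.0, 0.8]
width: 0.0098
```

>>> {"method": "arm_command", "body": {"targets": [[[0, -0.004, 0, 0, 0, 0], [0, -0.006, 0, 0, 0, 0], [0, -0.008, 0, 0, 0, 0], [0, -0.008, 0, 0, 0, 0], [0, -0.008, 0, 0, 0, 0], [0, -0.008, 0, 0, 0, 0], [0, -0.008, 0, 0, 0, 0], [0, -0.008, 0, 0, 0, 0], [0, -0.008, 0, 0, 0, 0], [0, -0.008, 0, 0, 0, 0], [0, -0.004, 0, 0, 0, 0], [0, 0, 0, 0, 0, 0]]]}}

```text
time: 5.67
ee_pos: [0.5365, 0.1696, 0.1259]
eef_rot: [-0.705, 0.051, -0.052, 0.706]
ft_force: [-0.3, 0.0, -1.8]
width: 0.0095
```

Run:
```python
from st import *
from bench import vision
import cv2
st()
for n in ("side","wrist"):
    c=vision.camera(n); cv2.imwrite(f"pics/{n}2.png",c["pixels"])
```

```text
t 5.67 p [0.5365 0.1696 0.1259] F [-0.3  0.  -1.8] w 0.0095 j [-0.74  0.28  0.41  1.77 -0.12  1.12 -0.43]
```

View pics/wrist2.png

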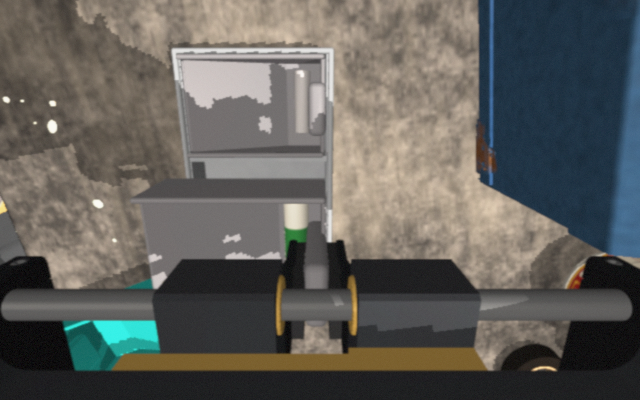

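View pics/side2.png

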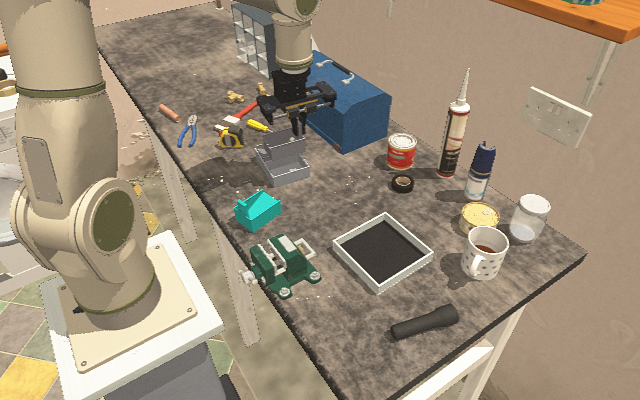

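```bash
cat > kin.py <<'E'
import numpy as np
from scipy.spatial.transform import Rotation as Ro
from scipy.optimize import least_squares
AX=[[0,0,-1],[0,1,0]]*3+[[0,0,-1]]
R0=np.array([[-1,0,0],[0,0,1],[0,1,0]]).T.astype(float)
R0=np.stack([[-1,0,0],[0,0,1],[0,1,0]],1).astype(float)
def basis(q):
    Rs=[np.eye(3)]
    for a,x in zip(AX,q): Rs.append(Rs[-1]@Ro.from_rotvec(np.array(a)*x).as_matrix())
    return Rs
E
python3 - <<'E'
from kin import *
S=[([-1.21562584,0.3328596,-0.06468542,1.46095998,0.02163378,1.34993574,-0.088495],[.2304,.5805,.2218],[ 0.58530712,  0.39682456, -0.39763702, -0.58466285])]
from bench import readout
s=readout.read_state();S.append((s["joint_positions"],s["ee_pos"],s["eef_rot"]))
np.set_printoptions(precision=4,suppress=True)
for q,p,e in S:
    Rs=basis(q); print(Rs[-1]@R0-Ro.from_quat(e).as_matrix())
E
```

```text
[[ 0. -0.  0.]
 [-0.  0.  0.]
 [ 0. -0.  0.]]
[[ 0. -0.  0.]
 [ 0.  0.  0.]
 [-0. -0.  0.]]
```

Run:
```python
from kin import *
S=[([-1.21562584,0.3328596,-0.06468542,1.46095998,0.02163378,1.34993574,-0.088495],[.23040632,.58054145,.22175269])]
from bench import readout
s=readout.read_state();S.append((s["joint_positions"],s["ee_pos"]))
print(repr(s["joint_positions"]),repr(s["ee_pos"]))
z=np.array([0,0,1.]);x=np.array([1.,0,0])
for mode in (0,1,2):
  A=[];b=[]
  for q,p in S:
    Rs=basis(q);cols=[z,Rs[2]@z,Rs[4]@z,Rs[6]@z]
    if mode==1: cols+=[Rs[6]@x]
    if mode==2: cols+=[Rs[2]@x-Rs[4]@x]
    A.append(np.stack(cols,1));b.append(p)
  A=np.vstack(A);b=np.hstack(b);sol,res,rk,sv=np.linalg.lstsq(A,b,rcond=None)
  print(mode,sol,np.round((A@sol-b)*1e3,2),sv)
```

```text
array([-0.73616032,  0.2785659 ,  0.40830769,  1.77254796, -0.12198697,
        1.11536779, -0.43282483]) array([0.53585461, 0.16940505, 0.12462633])
0 [-4.74530785  0.21761918  0.55979659 -4.89589656] [-47.79  16.31  11.07  -9.03  13.29 -11.07] [2.45823138e+00 1.39471562e+00 1.08932957e-01 6.53218963e-04]
1 [-10.79565537   0.16407017   0.45124911 -10.96153917  -0.11380768] [-48.95  16.    -0.48  -3.68   7.6    0.48] [2.45848649e+00 1.98245838e+00 1.18890477e-01 1.07552905e-01
 6.24210924e-04]
2 [275.13123257   3.51657534   0.82635874 277.53646234  -0.79244484] [-49.41  16.23   0.83  -4.34   8.34  -0.83] [2.79450743e+00 2.05603811e+00 3.29059306e-01 6.48721797e-02
 4.03790681e-05]
```

>>> {"method": "arm_command", "body": {"targets": [[[0.003, -0.01, -0.012, 0, 0, 0], [0.003, -0.01, -0.02, 0, 0, 0], [0.003, -0.006, -0.028, 0, 0, 0], [0.003, -0.006, -0.028, 0, 0, 0], [0.003, -0.006, -0.028, 0, 0, 0], [0.003, -0.006, -0.028, 0, 0, 0], [0.003, -0.006, -0.028, 0, 0, 0], [0.003, -0.006, -0.028, 0, 0, 0], [0.003, -0.006, -0.028, 0, 0, 0], [0.003, -0.006, -0.028, 0, 0, 0], [0.003, -0.006, -0.028, 0, 0, 0], [0.003, 0, -0.028, 0, 0, 0]]]}}

```text
time: 6.77
ee_pos: [0.5262, -0.1471, 0.2003]
eef_rot: [-0.705, 0.051, -0.052, 0.705]
ft_force: [0.8, -0.1, -0.7]
width: 0.0101
```

Run:
```python
from bench import readout
s=readout.read_state();print(repr(s["joint_positions"]),repr(s["ee_pos"]))
```

```text
array([-0.36791908,  0.1843168 ,  0.63107712,  1.73350078, -0.11437563,
        1.25915918,  0.14455088]) array([ 0.52624614, -0.14706846,  0.20027714])
```

>>> {"method": "arm_command", "body": {"targets": [[[0.003, 0, -0.028, 0, 0, 0], [0.003, 0, -0.026, 0, 0, 0], [0.0, 0, -0.018, 0, 0, 0], [0, 0, 0, 0, 3, 0], [0, 0, 0, 0, 5, 0], [0, 0, 0, 0, 6, 0], [0, 0, 0, 0, 6, 0], [0, 0, 0, 0, 6, 0], [0, 0, 0, 0, 6, 0], [0, 0, 0, 0, 6, 0], [0, 0, 0, 0, 6, 0], [0, 0, 0, 0, 6, 0]]]}}

```text
time: 7.77
ee_pos: [0.5213, -0.2176, 0.199]
eef_rot: [-0.617, 0.346, -0.346, 0.617]
ft_force: [0.1, -0.2, -0.5]
width: 0.0099
```

Run:
```python
from bench import readout
s=readout.read_state();print(repr(s["joint_positions"]),repr(s["ee_pos"]),s["ft_force"],s["width"])
```

```text
array([-0.36120713,  0.26193978,  0.80177648,  1.69242218, -0.19609304,
        1.27083891, -0.54145022]) array([ 0.52133277, -0.2175618 ,  0.19897357]) [ 0.07412739 -0.24926322 -0.53464562] 0.009929968361630322
```

>>> {"method": "arm_command", "body": {"targets": [[[0, 0, 0, 0, 6, 0], [0, 0, 0, 0, 6, 0], [0, 0, 0, 0, 6, 0], [0, 0, 0, 0, 5, 0], [0, 0, 0, 0, 3, 0], [0, 0, 0, 0, 0, 0], [0, 0, 0, 0, 0, 0], [0, 0, 0, 0, 0, -4], [0, 0, 0, 0, 0, -5], [0, 0, 0, 0, 0, -5], [0, 0, 0, 0, 0, 0]]]}}

```text
time: 8.68
ee_pos: [0.5227, -0.2132, 0.1981]
eef_rot: [0.581, -0.404, 0.533, -0.464]
ft_force: [-0.3, 1.3, -2.8]
width: 0.0102
```

Run:
```python
from bench import readout,vision
import cv2
from st import *
s=readout.read_state();print(repr(s["joint_positions"]),repr(s["ee_pos"]),s["ft_force"],s["width"])
p,R=st();print(np.round(R,3))
c=vision.camera("top"); cv2.imwrite(f"pics/top3.png",c["pixels"])
c=vision.camera("side"); cv2.imwrite(f"pics/side3.png",c["pixels"])
```

```text
array([-0.65330165,  0.18500871,  0.91243838,  1.80044871,  0.09396848,
        1.14390806, -1.25375019]) array([ 0.52270856, -0.2131957 ,  0.19805739]) [-0.32239798  1.264458   -2.78550236] 0.010180517343283344
t 8.68 p [ 0.5227 -0.2132  0.1981] F [-0.3  1.3 -2.8] w 0.0102 j [-0.65  0.19  0.91  1.8   0.09  1.14 -1.25]
[[ 0.105  0.025  0.994]
 [-0.964 -0.243  0.107]
 [ 0.244 -0.97  -0.001]]
```

View pics/side3.png

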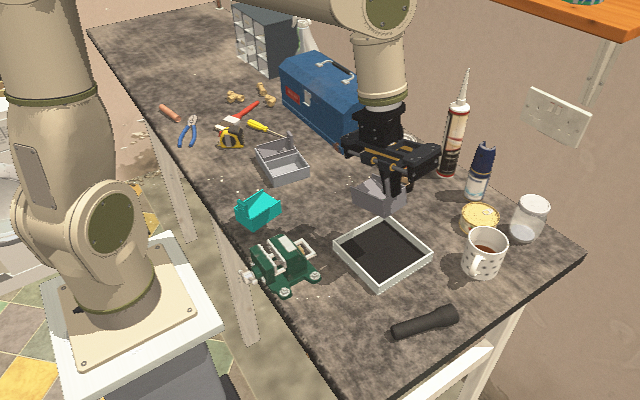

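View pics/top3.png

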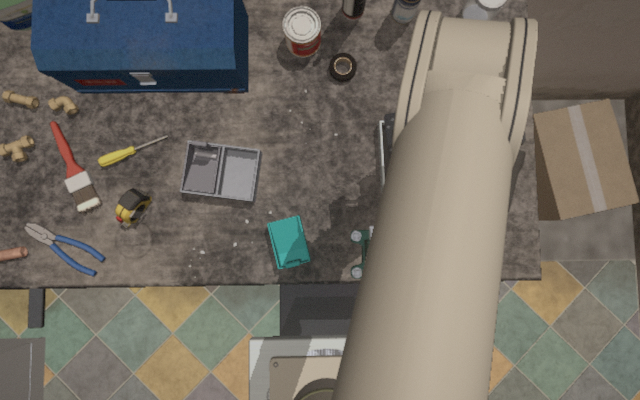

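```bash
cat > fit.py <<'E'
from kin import *
S=[([-1.21562584,0.3328596,-0.06468542,1.46095998,0.02163378,1.34993574,-0.088495],[.23040632,.58054145,.22175269]),
([-0.73616032,  0.2785659 ,  0.40830769,  1.77254796, -0.12198697,1.11536779, -0.43282483],[0.53585461, 0.16940505, 0.12462633]),
([-0.36791908,  0.1843168 ,  0.63107712,  1.73350078, -0.11437563,1.25915918,  0.14455088],[ 0.52624614, -0.14706846,  0.20027714]),
([-0.36120713,  0.26193978,  0.80177648,  1.69242218, -0.19609304,        1.27083891, -0.54145022],[ 0.52133277, -0.2175618 ,  0.19897357]),
([-0.65330165,  0.18500871,  0.91243838,  1.80044871,  0.09396848,        1.14390806, -1.25375019],[ 0.52270856, -0.2131957 ,  0.19805739])]
I=np.eye(3);z=I[2];x=I[0];y=I[1]
def cols(q):
    Rs=basis(q)
    return np.stack([z,Rs[1]@x,Rs[1]@y,Rs[2]@z,Rs[3]@x,Rs[3]@y,Rs[4]@z,Rs[5]@x,Rs[5]@y,Rs[6]@z],1)
A=np.vstack([cols(q) for q,p in S]);b=np.hstack([p for q,p in S])
w=1e-3
prior=np.zeros(10)
sol=np.linalg.lstsq(np.vstack([A,w*np.eye(10)]),np.hstack([b,w*prior]),rcond=None)[0]
if __name__=="__main__":
    print(np.round(sol,4),np.round((A@sol-b)*1e3,2),np.linalg.svd(A)[1])
E
python3 fit.py
```

```text
[ 2.582e-01  0.000e+00 -2.180e-02  4.485e-01  0.000e+00 -2.350e-02
  4.900e-01  0.000e+00 -4.000e-04  3.518e-01] [-0. -0. -0. -0. -0.  0.  0. -0. -0. -0. -0.  0. -0.  0.  0.] [4.46101767 3.81913283 3.81803627 0.64833965 0.62736304 0.21630833
 0.18769872 0.16103959 0.1097098  0.04718049]
```

```bash
cat > ik.py <<'E'
from fit import *
lo=np.array([-2.6,-.5,-1.47,.16,-1.27,.06,-2.6]);hi=np.array([2.6,2.12,1.34,2.42,4.41,2.06,2.6])
def goal(yaw,tilt):
    b=(Ro.from_euler('z',yaw,degrees=True)*Ro.from_euler('y',-tilt,degrees=True)).as_matrix()
    return np.stack([b[:,0],-b[:,2],b[:,1]],1)
def ik(p,yaw,tilt,q0):
    G=goal(yaw,tilt)
    def f(q):
        Rs=basis(q);e=Ro.from_matrix(G.T@(Rs[7]@R0)).as_rotvec()
        return np.hstack([(cols(q)@sol-p)*5,e,1e-3*(q-q0)])
    r=least_squares(f,np.clip(q0,lo+.01,hi-.01),bounds=(lo,hi))
    return r.x,np.linalg.norm(r.fun[:3])/5*1e3,np.degrees(np.linalg.norm(r.fun[3:6]))
E
python3 - <<'E'
from ik import *
np.set_printoptions(precision=2,suppress=True)
q=np.array(S[-1][0])
for yaw in (-84,-60,-40):
  q=np.array(S[-1][0])
  h=np.array([np.cos(np.radians(yaw)),np.sin(np.radians(yaw))])
  for t in (14,25,35,45,55,62):
    th=np.radians(t)
    G2=np.array([.523,-.2017])+.057*h
    p=np.hstack([G2+.019*np.sin(th)*h,.141-.019*np.cos(th)])
    q,a,b=ik(p,yaw,t,q); print(yaw,t,p,q,round(a,2),round(b,2))
E
```

```text
-84 14 [ 0.53 -0.26  0.12] [-0.47  0.34  0.86  1.83 -0.04  0.97 -1.1 ] 0.0 0.0
-84 25 [ 0.53 -0.27  0.12] [-0.67  0.35  0.96  1.91  0.17  0.88 -1.33] 0.0 0.0
-84 35 [ 0.53 -0.27  0.13] [-0.85  0.41  1.06  1.97  0.32  0.82 -1.52] 0.0 0.0
-84 45 [ 0.53 -0.27  0.13] [-0.98  0.55  1.15  2.02  0.41  0.77 -1.68] 0.0 0.0
-84 55 [ 0.53 -0.27  0.13] [-1.07  0.72  1.19  2.05  0.46  0.73 -1.83] 0.0 0.0
-84 62 [ 0.53 -0.28  0.13] [-1.11  0.85  1.19  2.07  0.48  0.71 -1.93] 0.0 0.0
-60 14 [ 0.55 -0.26  0.12] [-0.4   0.3   0.77  1.85 -0.06  0.89 -0.69] 0.0 0.0
-60 25 [ 0.56 -0.26  0.12] [-0.6   0.23  0.86  1.98  0.22  0.72 -0.97] 0.0 0.0
-60 35 [ 0.56 -0.26  0.13] [-0.82  0.21  1.    2.09  0.53  0.61 -1.3 ] 0.0 0.0
-60 45 [ 0.56 -0.26  0.13] [-1.1   0.36  1.26  2.19  0.7   0.47 -1.57] 0.0 0.0
-60 55 [ 0.56 -0.26  0.13] [-1.22  0.62  1.34  2.26  0.83  0.32 -1.88] 0.0 0.0
-60 62 [ 0.56 -0.27  0.13] [-1.25  0.82  1.34  2.3   0.98  0.25 -2.17] 0.0 0.0
-40 14 [ 0.57 -0.24  0.12] [-0.34  0.27  0.7   1.86 -0.12  0.85 -0.31] 0.0 0.0
-40 25 [ 0.57 -0.24  0.12] [-0.47  0.16  0.75  2.02  0.13  0.61 -0.54] 0.0 0.0
-40 35 [ 0.58 -0.25  0.13] [-0.6   0.09  0.81  2.15  0.54  0.44 -0.95] 0.0 0.0
-40 45 [ 0.58 -0.25  0.13] [-0.67  0.06  0.81  2.27  1.22  0.38 -1.64] 0.0 0.0
-40 55 [ 0.58 -0.25  0.13] [-0.65  0.09  0.73  2.37  1.84  0.47 -2.32] 0.0 0.0
-40 62 [ 0.58 -0.25  0.13] [-0.39  0.15  0.42  2.42  2.08  0.64 -2.6 ] 0.0 0.0
```

>>> {"method": "arm_command", "body": {"targets": [[[0.004, 0.012, 0, 0, 0, 0], [0.006, 0.017, 0, 0, 0, 0], [0.007, 0.019, 0, 0, 0, 0], [0.007, 0.019, 0, 0, 0, 0], [0.006, 0.016, 0.0015, 0, 0, 0], [0, 0, 0, 0, 0, 0], [0.001, 0, 0, 0, 0, -3], [0.001, 0, 0, 0, 0, -3], [0.001, 0, 0, 0, 0, -3], [0.001, 0, 0, 0, 0, -3], [0, 0, 0, 0, 0, 0]]]}}

```text
time: 9.7
ee_pos: [0.529, -0.2681, 0.1266]
eef_rot: [0.618, -0.344, 0.58, -0.404]
ft_force: [1.0, 1.0, -1.5]
width: 0.0098
```

>>> {"method": "arm_command", "body": {"targets": [[[0.001, 0, 0, 0, 0, -3], [0.001, 0, 0, 0, 0, -3], [0.001, 0, 0, 0, 0, -3], [0.001, 0, 0, 0, 0, -3], [0.001, 0, 0, 0, 0, -3], [0.001, 0, 0, 0, 0, -3], [0.001, 0, 0, 0, 0, -3], [0.001, 0, 0, 0, 0, -3], [0.001, 0, 0, 0, 0, -3], [0, 0, 0, 0, 0, 0]]]}}

```text
time: 10.53
ee_pos: [0.5297, -0.2755, 0.1314]
eef_rot: [0.682, -0.19, 0.658, -0.257]
ft_force: [0.5, 0.6, -1.4]
width: 0.0099
```

Run:
```python
from bench import readout,vision
import cv2
from st import *
p,R=st();print(np.round(R,3))
c=vision.camera("side"); cv2.imwrite(f"pics/side4.png",c["pixels"])
c=vision.camera("wrist"); cv2.imwrite(f"pics/wrist4.png",c["pixels"])
```

```text
t 10.53 p [ 0.5297 -0.2755  0.1314] F [ 0.5  0.6 -1.4] w 0.0099 j [-1.04  0.66  1.17  2.05  0.48  0.75 -1.82]
[[ 0.062  0.078  0.995]
 [-0.597 -0.796  0.1  ]
 [ 0.799 -0.601 -0.003]]
```

View pics/side4.png

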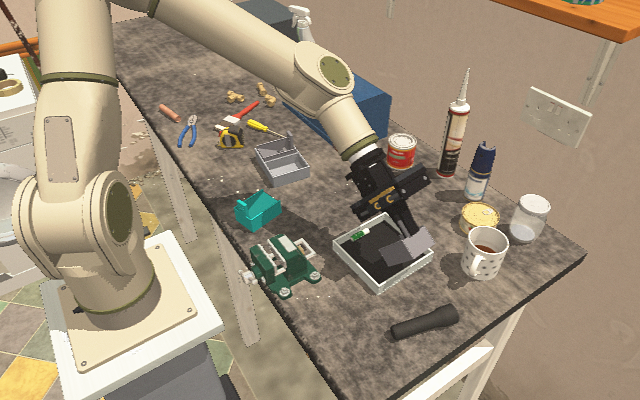

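View pics/wrist4.png

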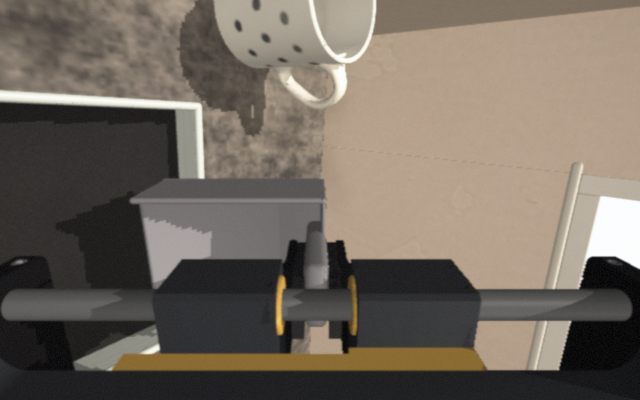

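>>> {"method": "arm_command", "body": {"targets": [[[0.008, -0.006, 0, 0, 0, 0], [0.016, -0.012, 0, 0, 0, 0], [0.016, -0.012, 0, 0, 0, 0], [0.016, -0.012, 0, 0, 0, 0], [0.016, -0.012, 0, 0, 0, 0], [0.012, -0.009, 0, 0, 0, 0], [0, 0, 0, 0, 0, 3], [0, 0, 0, 0, 0, 5], [0, 0, 0, 0, 0, 5], [0, 0, 0, 0, 0, 5], [0, 0, 0, 0, 0, 5], [0, 0, 0, 0, 0, 5]]]}}

```text
time: 11.63
ee_pos: [0.5292, -0.2774, 0.2393]
eef_rot: [0.612, -0.352, 0.576, -0.413]
ft_force: [-0.3, -0.1, -2.3]
width: 0.0099
```

>>> {"method": "arm_command", "body": {"targets": [[[0, 0, 0, 0, 0, 5], [0, 0, 0, 0, 0, 5], [0, 0, 0, 0, 0, 5], [0, 0, 0, 0, 0, 5], [0, 0, 0, 0, 0, 3], [0, 0, 0, 0, 0, 2], [0, 0, 0, 0, 0, 0], [0, 0, 0, 0, 0, 0]]]}}

```text
time: 12.3
ee_pos: [0.5288, -0.2784, 0.2388]
eef_rot: [-0.523, 0.474, -0.476, 0.524]
ft_force: [0.9, 0.3, -1.0]
width: 0.0099
```

Run:
```python
from bench import readout,vision
import cv2
from st import *
p,R=st()
yaw=np.degrees(np.arctan2(R[1,0],R[0,0]));print(yaw)
h=np.array([np.cos(np.radians(yaw)),np.sin(np.radians(yaw))])
go((*(np.array([.5,.008])+.043*h),.12),yaw)
c=vision.camera("side"); cv2.imwrite(f"pics/side5.png",c["pixels"])
```

```text
t 12.3 p [ 0.5288 -0.2784  0.2388] F [ 0.9  0.3 -1. ] w 0.0099 j [-0.35  0.37  0.98  1.56 -0.31  1.38 -0.82]
-84.41979430056735
t 12.3 p [ 0.5288 -0.2784  0.2388] F [ 0.9  0.3 -1. ] w 0.0099 j [-0.35  0.37  0.98  1.56 -0.31  1.38 -0.82]
shift tool mm [-244.9  118.6   -1.1] dworld [-0.0246  0.2436 -0.1188]
rotvec deg [-0.14  0.    0.04]
R
 [[ 0.097  0.002  0.995]
 [-0.995 -0.     0.097]
 [ 0.001 -1.     0.002]]
```

View pics/side5.png

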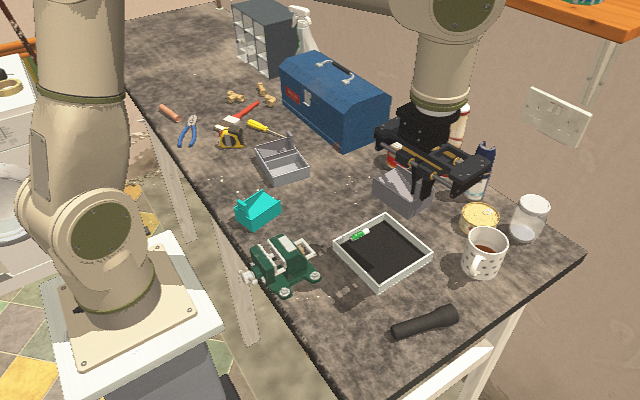

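>>> {"method": "arm_command", "body": {"targets": [[[-0.012, 0.004, 0, 0, 0, 0], [-0.02, 0.008, 0, 0, 0, 0], [-0.025, 0.012, 0, 0, 0, 0], [-0.025, 0.012, 0, 0, 0, 0], [-0.025, 0.012, 0, 0, 0, 0], [-0.025, 0.012, 0, 0, 0, 0], [-0.025, 0.012, 0, 0, 0, 0], [-0.025, 0.012, 0, 0, 0, 0], [-0.025, 0.012, 0, 0, 0, 0], [-0.02, 0.012, -0.001, 0, 0, 0], [-0.012, 0.01, 0, 0, 0, 0], [-0.006, 0.01, 0, 0, 0, 0]]]}}

```text
time: 13.35
ee_pos: [0.5042, -0.0302, 0.1089]
eef_rot: [-0.525, 0.473, -0.473, 0.526]
ft_force: [-0.3, 0.0, -0.7]
width: 0.0095
```

>>> {"method": "arm_command", "body": {"targets": [[[0, 0.012, 0, 0, 0, 0], [0, 0.012, 0, 0, 0, 0], [0, 0.012, 0, 0, 0, 0], [0, 0.012, 0, 0, 0, 0], [0, 0.01, 0, 0, 0, 0], [0, 0.006, 0, 0, 0, 0], [0, 0, 0, 0, 0, 0], [0, 0, 0, 0, 0, 0]]]}}

```text
time: 14.02
ee_pos: [0.5042, -0.0332, 0.0451]
eef_rot: [0.524, -0.475, 0.475, -0.524]
ft_force: [-0.3, 0.7, -0.2]
width: 0.0095
```

Run:
```python
from bench import readout,vision
import cv2
from st import *
p,R=st();print(np.round(R,3))
c=vision.camera("side"); cv2.imwrite(f"pics/side6.png",c["pixels"])
```

```text
t 14.02 p [ 0.5042 -0.0332  0.0451] F [-0.3  0.7 -0.2] w 0.0095 j [-0.76  0.34  0.85  2.   -0.31  0.94 -1.22]
[[ 0.099 -0.     0.995]
 [-0.995 -0.     0.099]
 [ 0.    -1.    -0.   ]]
```

View pics/side6.png

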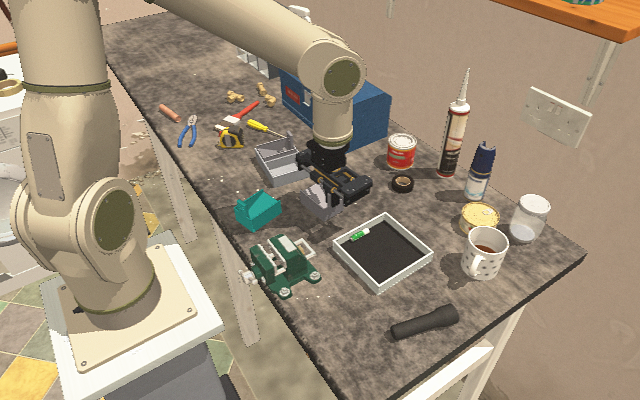

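>>> {"method": "arm_command", "body": {"targets": [[[0, 0.002, 0, 0, 0, 0], [0, 0.0015, 0, 0, 0, 0], [0, 0.001, 0, 0, 0, 0], [0, 0, 0, 0, 0, 0], [0, 0, 0, 0, 0, 0]]]}}

```text
time: 14.48
ee_pos: [0.5044, -0.0326, 0.0408]
eef_rot: [-0.524, 0.474, -0.474, 0.524]
ft_force: [0.7, -0.2, -0.7]
width: 0.01
```

>>> {"method": "arm_command", "body": {"targets": [[[0, 0.001, 0, 0, 0, 0], [0, 0, 0, 0, 0, 0], [0, 0, 0, 0, 0, 0]]]}}

```text
time: 14.73
ee_pos: [0.5045, -0.0327, 0.0407]
eef_rot: [-0.524, 0.475, -0.474, 0.525]
ft_force: [-6.4, -0.6, 14.1]
width: 0.0097
```

>>> {"method": "arm_command", "body": {"targets": [[[0, -0.0005, 0, 0, 0, 0], [0, 0, 0, 0, 0, 0]]]}}

```text
time: 14.9
ee_pos: [0.5045, -0.0327, 0.0407]
eef_rot: [-0.524, 0.475, -0.475, 0.525]
ft_force: [-2.1, 0.4, 8.0]
width: 0.0097
```

>>> {"method": "arm_command", "body": {"targets": [[[0, 0, 0, 0, 0, 0], [0, 0, 0, 0, 0, 0], [0, 0, 0, 0, 0, 0], [0, 0, 0, 0, 0, 0], [0, 0, 0, 0, 0, 0], [0, 0, 0, 0, 0, 0]]], "hand": 0.4}}

```text
time: 15.4
ee_pos: [0.5042, -0.0327, 0.0401]
eef_rot: [0.524, -0.475, 0.474, -0.524]
ft_force: [0.3, -0.9, -0.7]
width: 0.0336
```

>>> {"method": "arm_command", "body": {"targets": [[[0, -0.006, 0, 0, 0, 0], [0, -0.012, 0, 0, 0, 0], [0, -0.015, 0, 0, 0, 0], [0, -0.015, 0, 0, 0, 0], [0, -0.015, 0, 0, 0, 0], [0, -0.015, 0, 0, 0, 0], [0, -0.015, 0, 0, 0, 0], [0, -0.015, 0, 0, 0, 0], [0, -0.015, 0, 0, 0, 0], [0, -0.015, 0, 0, 0, 0], [0, -0.01, 0, 0, 0, 0], [0, 0, 0, 0, 0, 0]]]}}

```text
time: 16.4
ee_pos: [0.5054, -0.033, 0.1907]
eef_rot: [-0.523, 0.474, -0.475, 0.525]
ft_force: [0.3, 1.0, 0.8]
width: 0.0351
```

Run:
```python
from bench import readout,vision
import cv2
from st import *
p,R=st()
for n in ("side","wrist","top"):
    c=vision.camera(n); cv2.imwrite(f"pics/{n}7.png",c["pixels"])
    if n=="side": cv2.imwrite("pics/side7z.png",cv2.resize(c["pixels"][120:300,230:450],None,fx=3,fy=3,interpolation=cv2.INTER_CUBIC))
```

```text
t 16.4 p [ 0.5054 -0.033   0.1907] F [0.3 1.  0.8] w 0.0351 j [-0.9   0.1   0.94  1.86 -0.08  1.23 -1.41]
```

View pics/side7z.png

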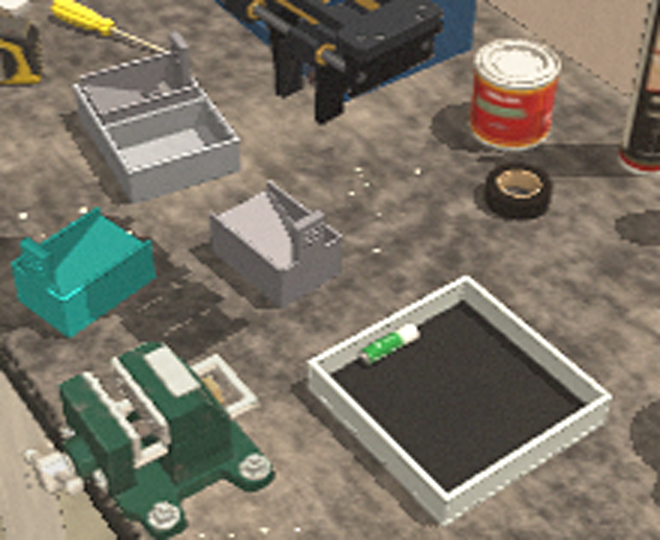

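View pics/wrist7.png

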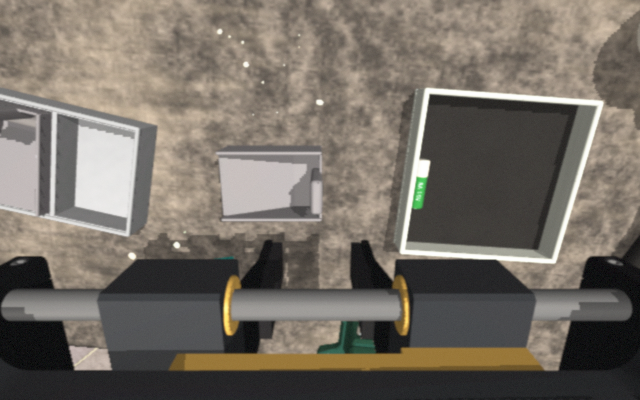

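View pics/top7.png

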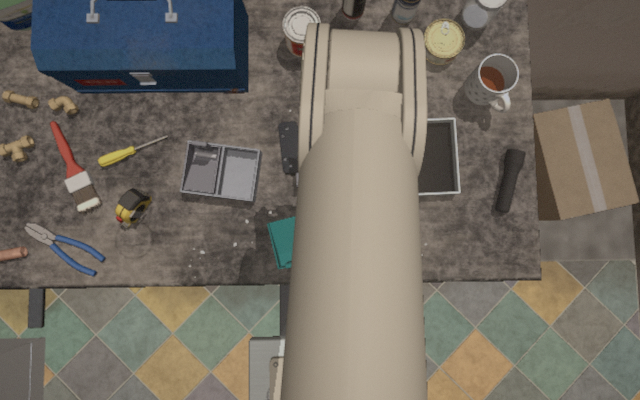

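The wrist view shows the empty bin upright on the bare worktop at (270,185). The battery lies in the tray at (420,185). The side view shows the other bin still in its cell with the pin, and the gripper well clear of everything.

Run:
```python
from bench import r
print(r.close_job())
```

```text
the job is handed in; nothing more can be done
None
```

The job is done and handed in at about 16.5 s of the 46 s allowed. I found the battery in the right-hand bin and lifted that bin straight up by its tab, level until clear of the frame. I tipped it about 53° low over the tray so the battery rolled out, then set the empty bin upright on the bare worktop at about x 0.50, y 0.01 m.

- **Last pictures:** The battery was lying in the tray against its left wall, and the bin was upright and empty. The other bin was still in its cell. The gripper was open and clear, about 190 mm above the worktop.
- **Forces:** The highest wrist force in the readings I took was about 16 N, as the bin touched down. I only saw readings at the end of each move.
- **Checks:** None failed. The side, top and wrist camera measurements of the tab agreed to about 2 mm. In the last top view the arm hid the bin and part of the tray, so those two were checked in the side and wrist views.

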